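# Load two board carriers into the contact lane of a T-shaped tray

### The job

Slide the two board carriers along the T-shaped aluminium tray into its empty dead-end lane, one at a time: first the one with the round board and round knob, pressing it fully home against the brass contact face of the end stop for a moment, then the one with the rectangular board and flat bar grip, pressing it up behind so that both are held firmly against the stop for a moment. Feel for the stop and press gently, because the contacts and the tray's side walls break if forced; keep the carriers down in the tray, leave both home, let go, and do not disturb the other things on the bench.

Things in the scene. Friction and masses are not known exactly. Their poses are not given: they have to be found in the camera images.
- tray: T-shaped aluminium slide tray fixed to the bench. Origin at bench level under the middle of the lanes' crossing; z up. Cross lane along its y: y -89 to 89 mm, x -29.5 to 29.5 mm inside, ends closed. Smooth: carriers slide easily (friction about 0.25). Lane floor 8 mm above the bench; walls 10 mm high above the floor, 8 mm thick.
- guide: The aluminium side walls round both lanes of the tray. Origin on the lane floor in the middle of the dead-end lane's mouth, 29.5 mm along the tray's +x from the crossing; axes the tray's. From here the dead-end lane runs along +x, away from the robot, 59 mm wide inside, to the end stop; 8 mm chamfers at its mouth. A carrier pushed or jammed against a wall with more than 20 N breaks it.
- stop: Black end stop, 22 x 59 x 15 mm, fixed across the lane's far end; origin under its centre, on the lane floor, tray x = 179 mm; axes the tray's. A rigid brass face, 34 mm wide, stands on its -x side: its front is at tray x = 146 to 162 mm, different each time and not measured: feel for it. Contact takes over 4 N for 0.3 s (aim at 10 to 12 N for 0.5 s); over 20 N breaks it.
- round_carrier: Loose carrier, grey plate 56 x 56 x 14 mm, 0.14 to 0.28 kg, with a round board (48 mm dia, 2 mm thick) and a central upright steel knob, 22 mm dia, from 16 to 50 mm above its underside. Origin: centre of its underside. Starts at one end of the cross lane (tray y about +58 or -58 mm), aligned with the tray. Goes in first. Raising it over 7 mm off the lane floor is a fault.
- square_carrier: Loose carrier, same plate, size and mass, with a rectangular board (36 x 46 x 2 mm) and a central upright steel bar, 34 mm along its x (the tray's x), 12 mm thick along y, from 16 to 50 mm above its underside. Origin: centre of its underside. Starts at the other end of the cross lane. Goes in second, ends touching the first (over 20 N between them breaks contacts). Do not raise it over 7 mm.
- spool: Bystander: solder spool, 54 mm dia, 46 mm high, standing. Origin: centre of its underside. Leave it alone.
- screwdriver: Bystander: screwdriver with orange handle, lying on the bench. Leave it alone.
- flux_jar: Bystander: amber glass jar, 44 mm dia, 50 mm high. Origin: centre of its underside. Leave it alone.
Mind the look-alikes: they are no part of the job. What is shaped like the round_carrier but blue is not meant.

How it is judged:
On the way, in this order (a step that is already met when the one before it is completed fails the run):
1. the round-board carrier, first in the dead-end lane, is pressed home on the brass contact face with more than 4 N (contact force between round_carrier and stop above 4 N), for 0.3 s.
2. the rectangular-board carrier is pressed up behind it, so that more than 4 N passes between the carriers and onto the brass (contact force between square_carrier and round_carrier above 4 N and contact force between round_carrier and stop above 4 N), for 0.3 s.
At the end, for the whole second after the job is handed in: Both carriers lie flat on the floor of the dead-end lane (within 2.5 mm), released and at rest: the round-board one at the stop (its centre 116 to 136 mm along the tray's +x), the rectangular-board one behind it and within 2.5 mm of touching it (centre 59 to 80 mm) (x of round_carrier in the frame of tray between 0.116 and 0.136 m and y of round_carrier in the frame of tray between -0.003 and 0.003 m and x of square_carrier in the frame of tray between 0.059 and 0.08 m and y of square_carrier in the frame of tray between -0.003 and 0.003 m and horizontal distance between round_carrier and square_carrier below 0.0585 m and z of each of round_carrier, square_carrier in the frame of tray below 0.0105 m and angle between each of round_carrier, square_carrier's own z axis and vertical below 0.05 rad and linear speed of each of round_carrier, square_carrier below 0.01 m/s).
It fails at once if more than 20 N on the end stop (contact force between any of round_carrier, square_carrier and stop above 20 N).
It fails at once if more than 20 N between the carriers (contact force between round_carrier and square_carrier above 20 N).
It fails at once if a carrier forced against the side walls with more than 20 N (contact force between any of round_carrier, square_carrier and guide above 20 N).
It fails at once if a carrier raised more than 7 mm off the lane floor (z of any of round_carrier, square_carrier in the frame of tray above 0.015 m).
It fails at once if a bystander moved by more than 15 mm (distance of any of spool, screwdriver, flux_jar from where it was at the start of the episode above 0.015 m).
It also fails if it takes over 67 s, if anything falls off the work surface, if the arm or the gripper's body presses on something with over 40 N, if the wrist force passes 120 N, or if a joint passes its speed limit or range.

### The arm

A 6-joint arm with a two-finger parallel gripper is mounted at the origin on the work surface. World frame = base frame: x ahead of the robot, y to its left, z up, the work surface at z = 0. Lengths are in m, angles in rad, forces in N, time in s.
With the tool pointing down it reaches from about 0.375 to 0.975 m from the base axis. Payload 3.8 kg.
Tool frame: the origin (TCP) lies at the very end of the fingers, on their centre line; the grasp point (between the pads) lies 19 mm behind it; z points along the fingers, y is the direction in which the jaws open and shut (so a half turn about z gives the same grasp; the last joint's range is limited). The gripper opens to 85 mm and grips with 20 to 120 N. Pads are 22 mm wide; open, the fingers measure 114 mm over their backs; the gripper's body (76 mm by 85 mm) begins 54 mm behind the grasp point. The pads swing forward as they close: fully open they stand 13 mm farther back than shut.
Start: joints at [-1.363, 0.264, 1.604, -0, 1.274, -0.037], TCP at [0.164, -0.655, 0.209] pointing down, gripper open.
Joint ranges: [-2.63, 2.63], [-0.94, 2.18], [0.31, 2.57], [-1.31, 4.45], [0, 2.66], [-2.55, 2.55]. Speed limits (rad/s): [2.57, 2.57, 3.14, 3.14, 3.14, 3.14].

### API

Orientations are given as a rotation vector (axis times angle).
In Python, from workcell import status, read_camera, camera_info, order gives the robot as it stands.
- The arm moves only by the tool move_arm, never from a script. Its argument "deltas" is a list of rows, each a list of 3 entries, a list of its own where there are three numbers: the turn, a rotation vector about the world's x, y, z as a fraction of full scale, then the shift along the world's x, y, z as a fraction of full scale, then the closure, from -1 (fully open) to 1 (shut), so that 0 is half open. A call has 1 to 20 rows; each row is the pose to reach, as a shift and turn from the pose commanded when the call began; what a row does not reach only later rows make up. Full scale, the value 1, is 0.1 m for a shift and pi/2 rad for a turn. A row lasts 1/8 s, in which the tool goes at most 62.5 mm and 10.7 degrees, less where a joint would pass 70% of its speed; a pose out of reach is approached as far as the arm can. A call with a number of a shift or a turn outside -1 to 1 is refused whole. A call with a gripper value outside its range is refused whole. The fingers move at their own pace and stop on an object; "grip_force" is the grip in N (left out, the last holds). Time passes only in rows, so rows that repeat a pose let the fingers close. It gives the time, the measured TCP pose, the force and the opening at its end, in the units of the state.
- status.read_state(): the state, without advancing time (a new reading comes with each control period).
- read_camera(name): name is "side" or "top" or "wrist"; returns (picture, depth): 480x640x3 uint8, red, green, blue; 480x640 float32, m along the optical axis (not along the pixel's ray), 0 where there is no reading.
- camera_info(name): a dict with "K" (3x3 intrinsics, pixels), "R" (3x3) and "t" (3): a world point X has camera coordinates R X + t. Camera axes: x right, y down, z forward; pixel columns grow to the right and rows downward; lengths in m; the calibration is good to about 2 mm. A picture is of the moment at which its call begins: read the wrist's pose just before it. camera_info takes no time and is no camera call; for the wrist camera it gives the pose at the moment of the call.
- order.finish_job(): hands the job in, once; it reports no verdict.
The state is a dict: "time": time; "q": joint angles; "joint_vel": joint speeds; "joint_torque": joint torques, N m; "tool_pos": TCP position; "tcp_rot": TCP orientation; "wrist_force": force on the tool from outside, world axes, zero at the start; "torque": the same for the moment, N m; "width": opening from 0.0 (shut) to 1.0 (fully open).
Only numpy, scipy, OpenCV 4.12 (cv2) and the standard library are available. Lean on these libraries where they do the work, as an engineer would, in place of code of your own. Each camera call takes 0.05 s, during which the arm holds its last target. There are 200 camera calls.

## Working session

There is one attempt and no reset: what is moved stays moved. The work goes in short steps, Python scripts to look and compute and a tool call to move; the robot and the scene stay as the last step left them, time stands still between calls to the robot, and variables do not carry over. Pictures are saved under pics/ and viewed, about 8 in all and at most 12, crops included, and the job is handed in when it is done.

Besides the shell and the picture viewer there is one more tool, called after "Request:" by a JSON object that holds its "name" and its "arguments". move_arm: Moves the arm, as the interface text tells. Its arguments: {"type":"object","properties":{"deltas":{"type":"array","items":{"type":"array"}},"grip_force":{"type":"number"}},"required":["deltas"]}

```bash
mkdir -p pics; ls; python3 - <<'E'
from workcell import status, read_camera, camera_info
import cv2,numpy as np
print(status.read_state())
for n in("top","side"):
    p,d=read_camera(n); cv2.imwrite(f"pics/{n}0.png",p[:,:,::-1]); np.savez(f"pics/{n}0.npz",p=p,d=d)
    print(n,camera_info(n))
E
```

```text
pics
{'time': 0.0, 'q': array([-1.36290620e+00,  2.64740333e-01,  1.60536055e+00, -2.59328371e-05,
        1.27367810e+00, -3.69052284e-02]), 'joint_vel': array([ 0.00026926, -0.00050998, -0.00226622, -0.00146393, -0.00095551,
        0.00072844]), 'joint_torque': array([ 1.27203948e-03, -5.15112126e+01, -3.67313719e+01,  1.60415138e-04,
        1.28136249e-02,  5.27927781e-07]), 'tool_pos': array([ 0.1634194 , -0.65413075,  0.20777796]), 'tcp_rot': array([-3.11592820e+00, -3.83310434e-01,  3.31811764e-04]), 'wrist_force': array([-0.61385052,  0.66186517,  0.22947847]), 'torque': array([-0.0086025 ,  0.01911183, -0.03302702]), 'width': 0.9985856388991002}
top {'K': array([[477.80814304,   0.        , 323.02865742],
       [  0.        , 477.80814304, 242.59204279],
       [  0.        ,   0.        ,   1.        ]]), 'R': array([[-0.00685884, -0.99997243, -0.0028449 ],
       [-0.98802921,  0.00721533, -0.15409809],
       [ 0.15411437,  0.0017539 , -0.98805146]]), 't': array([0.01231821, 0.53926068, 1.03361991])}
side {'K': array([[557.22609057,   0.        , 315.04155632],
       [  0.        , 557.22609057, 236.79552915],
       [  0.        ,   0.        ,   1.        ]]), 'R': array([[ 0.85953107, -0.51081521, -0.01655805],
       [-0.39386186, -0.64139587, -0.65839515],
       [ 0.32569799,  0.57243267, -0.75249031]]), 't': array([-0.48903887,  0.25344855,  0.92306229])}
```

View pics/top0.png

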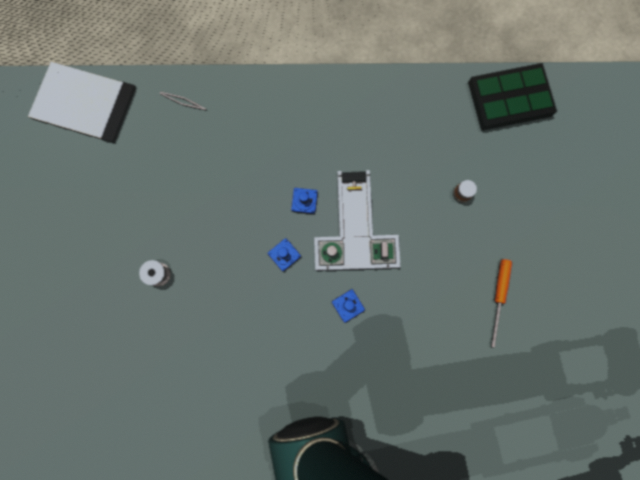

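View pics/side0.png

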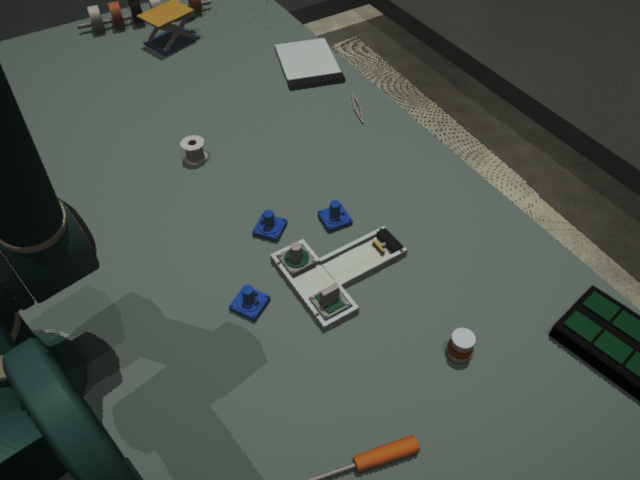

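Top view: tray crossing near (357,252), round carrier at (331,252) (world +y end), rectangular one at (384,252), stop at (354,177), blue decoys around. The side view shows the same layout: round knob (296,250), bar (329,295), stop (390,240).

```bash
cat > h.py <<'E'
import numpy as np,cv2
from workcell import status, read_camera, camera_info
def ray(ci,u,v,z):
    K,R,t=ci["K"],np.array(ci["R"]),np.array(ci["t"])
    c=-R.T@t; d=R.T@np.linalg.inv(K)@np.array([u,v,1.])
    return c+d*(z-c[2])/d[2]
def tri(obs):
    A=np.zeros((3,3));b=np.zeros(3)
    for ci,u,v in obs:
        R=np.array(ci["R"]);c=-R.T@ci["t"];d=R.T@np.linalg.inv(ci["K"])@np.array([u,v,1.]);d/=np.linalg.norm(d)
        P=np.eye(3)-np.outer(d,d);A+=P;b+=P@c
    return np.linalg.solve(A,b)
E
python3 - <<'E'
from h import *
T=camera_info("top");S=camera_info("side")
p=np.load("pics/top0.npz")["p"]
m=((p.min(2)>140)).astype(np.uint8); m[:150]=0;m[290:]=0;m[:,:305]=0;m[:,:]=m*(np.arange(640)<410)
c=max(cv2.findContours(m,0,2)[0],key=cv2.contourArea);print(cv2.boundingRect(c))
for n,u,v in [("cross L",316,253),("cross R",400,250),("stop",354,177),("mouth",357,237)]: print(n,ray(T,u,v,.018))
print("knob",tri([(T,331,250),(S,296,245)]),"bar",tri([(T,384,248),(S,329,290)]))
for n,u,v in [("blue",304,199),("blue",285,254),("blue",349,304)]: print(n,ray(T,u,v,.03))
W=camera_info("wrist");R=W["R"];print("wristcam",-R.T@W["t"],R,W["K"])
E
```

```text
(314, 177, 86, 92)
cross L [0.51900808 0.0248283  0.018     ]
cross R [ 0.52455606 -0.16795447  0.018     ]
stop [ 0.69859281 -0.06534363  0.018     ]
mouth [ 0.55552239 -0.06984759  0.018     ]
knob [ 0.52141129 -0.00944887  0.05831579] bar [ 0.52388877 -0.1267507   0.05297769]
blue [0.64336328 0.05175721 0.03      ]
blue [0.51562336 0.09494321 0.03      ]
blue [ 0.40211659 -0.04846181  0.03      ]
wristcam [ 0.24365476 -0.63405387  0.37234506] [[ 0.24294493 -0.97003795 -0.00203357]
 [-0.91756932 -0.23048334  0.32395057]
 [-0.31471305 -0.07683621 -0.94607182]] [[330.68871057   0.         322.32121034]
 [  0.         330.68871057 239.5218881 ]
 [  0.           0.           1.        ]]
```

Request:
{"name": "move_arm", "arguments": {"deltas": [[[0, 0, -0.07], [0.28, 0.48, 0], -1], [[0, 0, -0.137], [0.56, 0.97, 0], -1], [[0, 0, -0.137], [0.56, 0.97, 0], -1]]}}

```text
time: 0.48
tool_pos: [0.2209, -0.5543, 0.2081]
tcp_rot: [-3.138, -0.051, 0.0]
wrist_force: [-0.1, -0.6, 0.5]
width: 1.003
```

Request:
{"name": "move_arm", "arguments": {"deltas": [[[0, 0, 0], [0.28, 0.48, 0], -1], [[0, 0, 0], [0.56, 0.97, 0], -1]]}}

```text
time: 0.72
tool_pos: [0.2757, -0.4608, 0.2089]
tcp_rot: [3.141, 0.045, -0.0]
wrist_force: [0.7, -0.2, 0.7]
width: 1.003
```

Request:
{"name": "move_arm", "arguments": {"deltas": [[[0, 0, 0], [0.28, 0.48, 0], -1], [[0, 0, 0], [0.56, 0.97, 0], -1]]}}

```text
time: 0.98
tool_pos: [0.3321, -0.3633, 0.2091]
tcp_rot: [3.141, 0.046, 0.0]
wrist_force: [0.5, -0.3, 0.3]
width: 0.998
```

Request:
{"name": "move_arm", "arguments": {"deltas": [[[0, 0, 0], [0.28, 0.48, 0], -1], [[0, 0, 0], [0.56, 0.97, 0], -1]]}}

```text
time: 1.23
tool_pos: [0.3883, -0.2663, 0.2092]
tcp_rot: [3.14, 0.046, 0.001]
wrist_force: [0.8, -0.6, 0.5]
width: 0.999
```

Request:
{"name": "move_arm", "arguments": {"deltas": [[[0, 0, 0], [0.28, 0.48, 0], -1], [[0, 0, 0], [0.56, 0.97, 0], -1]]}}

```text
time: 1.48
tool_pos: [0.4446, -0.1692, 0.2093]
tcp_rot: [3.14, 0.047, 0.001]
wrist_force: [0.5, -0.0, 0.0]
width: 1.0
```

Request:
{"name": "move_arm", "arguments": {"deltas": [[[0, 0, 0], [0.28, 0.48, 0], -1], [[0, 0, 0], [0.56, 0.97, 0], -1], [[0, 0, 0], [0.56, 0.97, 0], -1], [[0, 0, 0], [0.56, 0.97, 0], -1]]}}

```text
time: 1.98
tool_pos: [0.4996, -0.0734, 0.2088]
tcp_rot: [3.141, 0.048, -0.001]
wrist_force: [-0.4, 0.6, 0.3]
width: 0.999
```

```bash
python3 - <<'E'
from h import *
s=status.read_state();print(s["time"],s["tool_pos"],s["tcp_rot"],s["q"],s["wrist_force"])
ci=camera_info("wrist");p,d=read_camera("wrist");np.savez("pics/w1.npz",p=p,d=d,**ci);cv2.imwrite("pics/w1.png",p[:,:,::-1])
print(-ci["R"].T@ci["t"])
E
```

```text
1.975 [ 0.49957546 -0.0734169   0.20875618] [ 3.14054649e+00  4.82875679e-02 -1.38175608e-03] [-1.94628329e-01 -6.01669800e-02  1.95987974e+00 -8.90797590e-04
  1.24259989e+00  1.34570680e+00] [-0.35866413  0.58213174  0.26074425]
[ 0.58231499 -0.07050799  0.37318584]
```

View pics/w1.png

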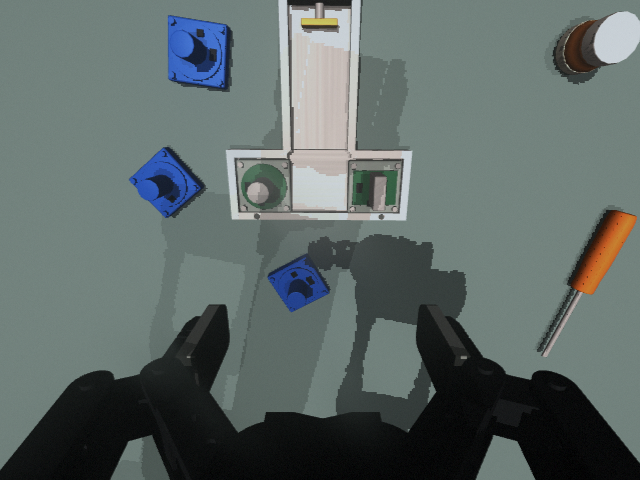

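Wrist view: tray clear, corners (227,150),(411,151),(407,219),(232,219); round knob top about (258,189), bar top about (379,190), brass face at (319,22).

```bash
cat >> h.py <<'E'
def cloud(p,d,ci):
    v,u=np.mgrid[:480,:640];X=np.stack([(u-ci["K"][0,2])/ci["K"][0,0]*d,(v-ci["K"][1,2])/ci["K"][1,1]*d,d],-1)
    return (X-ci["t"])@ci["R"]
E
python3 - <<'E'
from h import *
f=np.load("pics/w1.npz");p,d=f["p"],f["d"];ci={k:f[k] for k in"KRt"}
X=cloud(p,d,ci)
for n,(a,b,c,e) in {"knob":(235,205,160,215),"bar":(350,205,160,215)}.items():
    w=np.zeros(d.shape,bool);w[c:e,a:a+60]=1
    m=w&(d>0)&(X[...,2]>.05)&(X[...,2]<.065)
    q=X[m];r=cv2.minAreaRect(np.argwhere(m)[:,::-1].astype(np.float32))
    print(n,m.sum(),q.min(0),q.max(0),np.median(q[:,2]),"ctr",(q[:,:2].min(0)+q[:,:2].max(0))/2,r)
    print(cv2.minAreaRect((q[:,:2]*1000).astype(np.float32)))
m=((p.min(2)>150)&(X[...,2]>.012)&(X[...,2]<.024)&(d>0))
q=X[m];print("walls z",np.median(q[:,2]))
g=[ray(ci,u,v,.018)[:2] for u,v in[(227,150),(411,151),(407,219),(232,219)]];print(np.round(g,4))
# gray-level profiles for outer lines
gr=cv2.GaussianBlur(cv2.cvtColor(p,7),(3,3),0).astype(float)
def edges(rows,lo,hi,sgn,ax):
    o=[]
    for r in rows:
        l=gr[r,lo:hi] if ax==0 else gr[lo:hi,r]
        k=np.argmax(sgn*np.diff(l));u=lo+k+.5
        o.append(ray(ci,*((u,r) if ax==0 else (r,u)),.018)[:2])
    return np.array(o)
for n,a in {"laneL":(range(50,140,5),270,290,1,0),"laneR":(range(50,140,5),350,366,-1,0),"front":(range(265,375,6),212,228,-1,1),"endL":(range(160,212,4),222,238,1,0),"endR":(range(160,212,4),402,418,-1,0)}.items():
    e=edges(*a);i=1 if a[4]==0 else 0
    c=np.polyfit(e[:,1-i],e[:,i],1);r=e[:,i]-np.polyval(c,e[:,1-i]);k=abs(r)<.002
    c=np.polyfit(e[k,1-i],e[k,i],1);print(n,"slope",c[0],"at",np.polyval(c,.55 if i else -.07),np.polyval(c,.52 if i else -.07),k.mean())
print("brass",X[22,305:335:10])
E
```

```text
knob 411 [ 0.50944675 -0.0214062   0.0500184 ] [ 5.30840473e-01 -1.87059815e-05  5.94035275e-02] 0.05751525788240307 ctr [ 0.52014361 -0.01071245] ((258.2500305175781, 191.75003051757812), (22.62741470336914, 21.920310974121094), 45.0)
((520.1305541992188, -10.69284725189209), (20.6407470703125, 21.471818923950195), 53.341617584228516)
bar 477 [ 0.50601373 -0.1341038   0.05016015] [ 0.53951257 -0.1213314   0.06016854] 0.05753792058543281 ctr [ 0.52276315 -0.1277176 ] ((379.0226135253906, 192.52490234375), (13.413372993469238, 35.48360061645508), 2.726310968399048)
((522.7615966796875, -127.7585678100586), (33.36445999145508, 12.118494033813477), 2.071855068206787)
walls z 0.017691248838637624
[[ 0.5556  0.0274]
 [ 0.5606 -0.1638]
 [ 0.4874 -0.168 ]
 [ 0.4814  0.0265]]
laneL slope 0.024876966802978438 at -0.030449986285124252 -0.031196295289213607 1.0
laneR slope 0.02104005122112978 at -0.1050997625362665 -0.1057309640729004 1.0
front slope -0.031132838102653104 at 0.4838221160404115 0.4838221160404115 1.0
endL slope 0.02840912533154388 at 0.02895726158874323 0.02810498782879691 0.5384615384615384
endR slope 0.02579361690398974 at -0.16494164573704012 -0.16571545424415982 1.0
brass [[ 0.67224419 -0.05201888  0.02038642]
 [ 0.67274431 -0.06119381  0.01956534]
 [ 0.67319851 -0.07041196  0.01892856]]
```

Request:
{"name": "move_arm", "arguments": {"deltas": [[[0, 0, 0], [0.1, 0.31, 0], -0.2], [[0, 0, 0], [0.205, 0.627, 0], 0], [[0, 0, 0], [0.205, 0.627, -0.4], 0], [[0, 0, 0], [0.205, 0.627, -0.9], 0], [[0, 0, 0], [0.205, 0.627, -1], 0]]}}

```text
time: 2.65
tool_pos: [0.5164, -0.0116, 0.1055]
tcp_rot: [-3.141, -0.043, 0.012]
wrist_force: [-0.2, 0.1, -0.1]
width: 0.498
```

Request:
{"name": "move_arm", "arguments": {"deltas": [[[0, 0, 0], [0, 0, -0.3], 0], [[0, 0, 0], [0, 0, -0.6], 0], [[0, 0, 0], [0, 0, -0.76], 0], [[0, 0, 0], [0, 0, -0.76], 0], [[0, 0, 0], [0, 0, -0.76], 0]]}}

```text
time: 3.28
tool_pos: [0.5214, -0.0106, 0.0346]
tcp_rot: [3.141, 0.046, 0.004]
wrist_force: [-0.1, 0.4, 0.3]
width: 0.503
```

```bash
python3 - <<'E'
from h import *
s=status.read_state();print(s["time"],s["tool_pos"],s["wrist_force"],s["torque"],s["width"])
ci=camera_info("wrist");p,d=read_camera("wrist");cv2.imwrite("pics/w2.png",p[:,:,::-1])
E
```

```text
3.275 [ 0.52144962 -0.01056194  0.03456697] [-0.05278629  0.37234742  0.26311355] [0.01004887 0.01100327 0.01296366] 0.5031941708122696
```

View pics/w2.png

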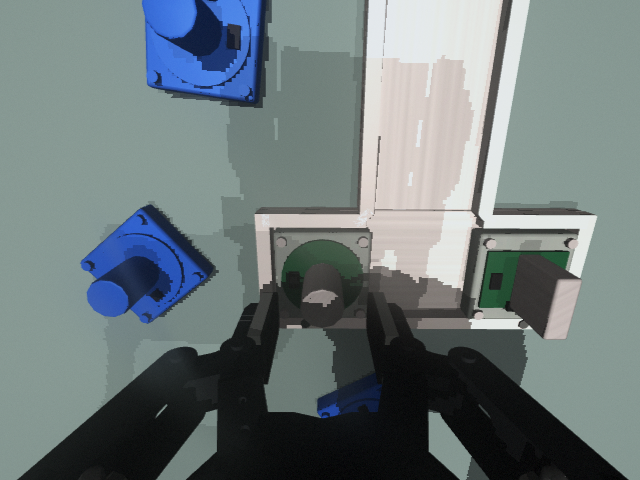

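The knob (322,300) is centred between the open fingers (260 to 380). Closing.

Request:
{"name": "move_arm", "arguments": {"deltas": [[[0, 0, 0], [0, 0, 0], 1], [[0, 0, 0], [0, 0, 0], 1], [[0, 0, 0], [0, 0, 0], 1], [[0, 0, 0], [0, 0, 0], 1], [[0, 0, 0], [0, 0, 0], 1]], "grip_force": 40}}

```text
time: 3.95
tool_pos: [0.5228, -0.0102, 0.0358]
tcp_rot: [3.141, 0.047, 0.008]
wrist_force: [-0.9, -0.4, 9.8]
width: 0.004
```

```bash
python3 - <<'E'
from h import *
s=status.read_state();print(s["time"],s["tool_pos"],s["wrist_force"],s["torque"],s["width"])
p,d=read_camera("wrist");q,d=read_camera("side")
cv2.imwrite("pics/w3.png",np.hstack([p[150:450,150:550],cv2.resize(q[180:330,200:400],(400,300))])[:,:,::-1])
E
```

```text
3.95 [ 0.52278956 -0.01022143  0.03583405] [-0.90458145 -0.35211999  9.79098842] [ 0.05047886  0.17251316 -0.04144572] 0.0038679218394476597
```

View pics/w3.png

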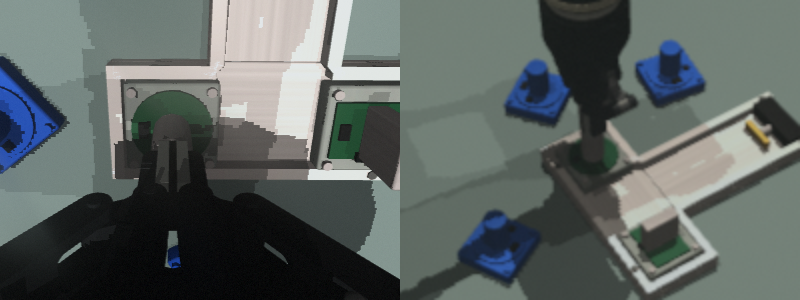

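Wrist crop: the knob shows in front (image-up, +x) of the shut fingers, so the fingers seem to have missed it. Checking with depth.

```bash
python3 - <<'E'
from h import *
ci=camera_info("wrist");p,d=read_camera("wrist");X=cloud(p,d,ci)
for r in range(255,345,5): print(r,np.round(X[r,[315,324,333]],4).tolist(),p[r,324])
q=X[(d>0)&(X[...,2]>.02)&(X[...,2]<.03)]
gm=(p[...,1].astype(int)>p[...,0]+25)&(p[...,2]<p[...,1])&(np.arange(640)<375)&(np.arange(640)>270)
print("board green bbox",X[gm].min(0),X[gm].max(0)); print(status.read_state()["wrist_force"])
E
```

```text
255 [[0.5358, -0.0055, 0.0247], [0.5356, -0.0106, 0.0237], [0.5358, -0.0158, 0.0239]] [59 84 66]
260 [[0.5324, -0.0055, 0.0238], [0.5328, -0.0107, 0.0245], [0.5328, -0.0159, 0.0241]] [59 82 65]
265 [[0.5302, -0.0056, 0.0259], [0.5308, -0.0108, 0.027], [0.5293, -0.0161, 0.0231]] [69 69 66]
270 [[0.5303, -0.0058, 0.0332], [0.5308, -0.0107, 0.0341], [0.5288, -0.0159, 0.0291]] [65 64 62]
275 [[0.5301, -0.0059, 0.0394], [0.5307, -0.0107, 0.0404], [0.529, -0.0157, 0.0363]] [63 63 59]
280 [[0.5304, -0.006, 0.0461], [0.5311, -0.0106, 0.0474], [0.5292, -0.0154, 0.043]] [61 60 57]
285 [[0.5301, -0.0061, 0.0512], [0.5304, -0.0106, 0.0515], [0.5296, -0.0152, 0.0497]] [58 56 54]
290 [[0.5326, -0.0063, 0.0615], [0.5327, -0.0105, 0.0614], [0.5329, -0.0147, 0.0616]] [50 48 47]
295 [[0.5324, -0.0064, 0.066], [0.5326, -0.0105, 0.0662], [0.5332, -0.0145, 0.067]] [27 28 26]
300 [[0.5327, -0.0065, 0.0712], [0.5328, -0.0105, 0.0711], [0.5331, -0.0144, 0.0715]] [25 23 23]
305 [[0.5331, -0.0066, 0.0761], [0.5331, -0.0104, 0.0761], [0.5331, -0.0143, 0.0757]] [21 22 20]
310 [[0.5332, -0.0067, 0.0805], [0.5326, -0.0104, 0.0793], [0.5326, -0.0142, 0.0791]] [22 23 23]
315 [[0.5326, -0.0067, 0.0833], [0.5325, -0.0104, 0.083], [0.5328, -0.014, 0.0833]] [22 23 19]
320 [[0.5323, -0.0068, 0.0865], [0.5328, -0.0104, 0.0871], [0.5328, -0.0139, 0.087]] [21 21 19]
325 [[0.5329, -0.0069, 0.091], [0.5327, -0.0104, 0.0904], [0.5323, -0.0139, 0.0898]] [17 17 16]
330 [[0.5329, -0.007, 0.0943], [0.5333, -0.0103, 0.0948], [0.5327, -0.0137, 0.0937]] [20 22 21]
335 [[0.5308, -0.007, 0.0944], [0.531, -0.0104, 0.0946], [0.5335, -0.0135, 0.0981]] [18 18 18]
340 [[0.534, -0.0071, 0.1019], [0.529, -0.0104, 0.0949], [0.5344, -0.0134, 0.1022]] [20 19 21]
board green bbox [ 0.51351792 -0.01724044  0.02143581] [0.5421783  0.01447495 0.02558853]
[-0.33266479  0.19074074  9.08905997]
```

```bash
python3 - <<'E'
from h import *
f=np.load("pics/w1.npz");ci={k:f[k] for k in"KRt"};X=cloud(f["p"],f["d"],ci)
m=(f["d"]<.3)&(f["d"]>0);q=X[m];print("open: finger min z",np.percentile(q[:,2],[0,.2,1]),"tcp .2088")
ci=camera_info("wrist");p,d=read_camera("wrist");X=cloud(p,d,ci)
for u in (300,308,316,324,332,340,348):
    print(u,[(r,)+tuple(np.round(X[r,u],3)) for r in (284,286,288,290,292)])
E
```

```text
open: finger min z [0.01925295 0.02784361 0.04407067] tcp .2088
300 [(284, np.float64(0.517), np.float64(0.003), np.float64(0.024)), (286, np.float64(0.515), np.float64(0.003), np.float64(0.023)), (288, np.float64(0.514), np.float64(0.003), np.float64(0.023)), (290, np.float64(0.513), np.float64(0.003), np.float64(0.023)), (292, np.float64(0.512), np.float64(0.003), np.float64(0.024))]
308 [(284, np.float64(0.528), np.float64(-0.002), np.float64(0.047)), (286, np.float64(0.528), np.float64(-0.003), np.float64(0.049)), (288, np.float64(0.528), np.float64(-0.003), np.float64(0.051)), (290, np.float64(0.528), np.float64(-0.003), np.float64(0.053)), (292, np.float64(0.528), np.float64(-0.003), np.float64(0.055))]
316 [(284, np.float64(0.531), np.float64(-0.007), np.float64(0.051)), (286, np.float64(0.53), np.float64(-0.007), np.float64(0.053)), (288, np.float64(0.531), np.float64(-0.007), np.float64(0.056)), (290, np.float64(0.533), np.float64(-0.007), np.float64(0.061)), (292, np.float64(0.532), np.float64(-0.007), np.float64(0.063))]
324 [(284, np.float64(0.531), np.float64(-0.011), np
[... 562 characters left out ...]
), np.float64(-0.014), np.float64(0.064))]
340 [(284, np.float64(0.523), np.float64(-0.02), np.float64(0.035)), (286, np.float64(0.524), np.float64(-0.019), np.float64(0.04)), (288, np.float64(0.525), np.float64(-0.019), np.float64(0.044)), (290, np.float64(0.526), np.float64(-0.019), np.float64(0.047)), (292, np.float64(0.527), np.float64(-0.019), np.float64(0.052))]
348 [(284, np.float64(0.517), np.float64(-0.025), np.float64(0.023)), (286, np.float64(0.516), np.float64(-0.025), np.float64(0.024)), (288, np.float64(0.515), np.float64(-0.026), np.float64(0.024)), (290, np.float64(0.513), np.float64(-0.026), np.float64(0.023)), (292, np.float64(0.512), np.float64(-0.026), np.float64(0.023))]
```

Depth is clear: the shut fingertips sit at z≈0.058 on top of the knob while the TCP reads 0.036, so the real tips are about 22 mm above the reported TCP. I'll reopen, go 22 mm lower, and check with depth before closing.

Request:
{"name": "move_arm", "arguments": {"deltas": [[[0, 0, 0], [0, 0, 0.1], 0], [[0, 0, 0], [0, 0, 0.1], 0], [[0, 0, 0], [0, 0, 0.1], 0], [[0, 0, 0], [0, 0, 0.1], 0]]}}

```text
time: 4.65
tool_pos: [0.5196, -0.0101, 0.0426]
tcp_rot: [-3.141, -0.047, 0.002]
wrist_force: [0.3, -0.4, -0.3]
width: 0.497
```

Request:
{"name": "move_arm", "arguments": {"deltas": [[[0, 0, 0], [-0.01, 0, -0.15], 0], [[0, 0, 0], [-0.01, 0, -0.3], 0], [[0, 0, 0], [-0.01, 0, -0.3], 0], [[0, 0, 0], [-0.01, 0, -0.3], 0]]}}

```text
time: 5.15
tool_pos: [0.5188, -0.0102, 0.0126]
tcp_rot: [-3.141, -0.046, 0.002]
wrist_force: [-0.6, 0.3, 0.3]
width: 0.501
```

```bash
python3 - <<'E'
from h import *
s=status.read_state();print(s["time"],s["tool_pos"],s["wrist_force"],s["width"])
ci=camera_info("wrist");p,d=read_camera("wrist");X=cloud(p,d,ci);cv2.imwrite("pics/w4.png",p[:,:,::-1])
m=(d>0)&(p.max(2)<45)&(X[...,0]>.49)&(X[...,0]<.56)&(abs(X[...,1]+.0107)<.045)&(X[...,2]>.026)
for a,b in((-.055,-.0107),(-.0107,.035)):
    q=X[m&(X[...,1]>a)&(X[...,1]<b)];q=q[np.argsort(q[:,2])][:400:40];print(np.round(q,3).tolist())
E
```

```text
5.15 [ 0.51878174 -0.01015039  0.01255987] [-0.57238042  0.30711098  0.27144302] 0.5005588972540729
[[0.521, -0.02, 0.027], [0.521, -0.031, 0.039], [0.53, -0.032, 0.041], [0.524, -0.031, 0.043], [0.526, -0.019, 0.044], [0.527, -0.019, 0.046], [0.517, -0.031, 0.047], [0.526, -0.041, 0.048], [0.526, -0.041, 0.049], [0.528, -0.016, 0.05]]
[[0.516, 0.008, 0.026], [0.52, 0.001, 0.029], [0.528, 0.013, 0.04], [0.52, 0.011, 0.042], [0.513, 0.011, 0.044], [0.52, 0.011, 0.045], [0.524, 0.02, 0.046], [0.522, 0.011, 0.048], [0.526, 0.012, 0.049], [0.524, 0.025, 0.05]]
```

View pics/w4.png

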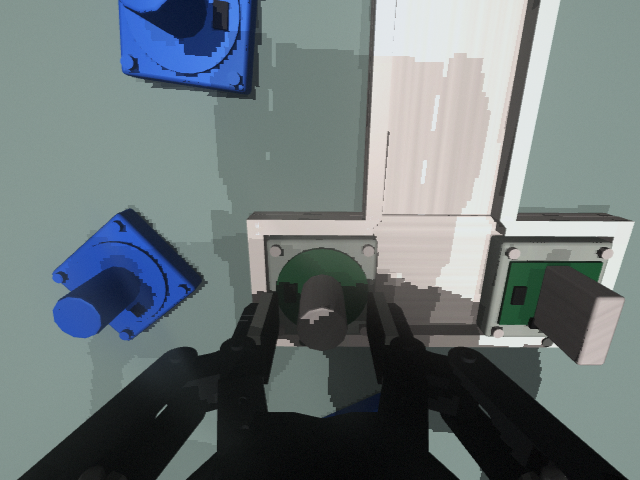

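Tips are now at z≈0.039, y −0.031/+0.011, straddling the knob (322,320). Closing.

Request:
{"name": "move_arm", "arguments": {"deltas": [[[0, 0, 0], [0, 0, 0], 1], [[0, 0, 0], [0, 0, 0], 1], [[0, 0, 0], [0, 0, 0], 1], [[0, 0, 0], [0, 0, 0], 1]], "grip_force": 40}}

```text
time: 5.7
tool_pos: [0.5198, -0.0102, 0.0138]
tcp_rot: [3.141, 0.047, 0.002]
wrist_force: [-0.6, -0.5, 4.4]
width: 0.237
```

Request:
{"name": "move_arm", "arguments": {"deltas": [[[0, 0, 0], [0, -0.06, 0.005], 1], [[0, 0, 0], [0.002, -0.18, 0.005], 1], [[0, 0, 0], [0.006, -0.3, 0.005], 1], [[0, 0, 0], [0.01, -0.42, 0.005], 1], [[0, 0, 0], [0.012, -0.5, 0.005], 1], [[0, 0, 0], [0.013, -0.54, 0.005], 1], [[0, 0, 0], [0.014, -0.57, 0.005], 1], [[0, 0, 0], [0.015, -0.583, 0.005], 1], [[0, 0, 0], [0.015, -0.583, 0.005], 1]]}}

```text
time: 6.82
tool_pos: [0.5208, -0.0689, 0.0138]
tcp_rot: [3.141, 0.046, 0.0]
wrist_force: [-0.8, 0.8, 5.9]
width: 0.243
```

```bash
cat > look.py <<'E'
from h import *
import sys
s=status.read_state();print(s["time"],s["tool_pos"],s["wrist_force"],s["torque"],s["width"])
ci=camera_info("wrist");p,d=read_camera("wrist");cv2.imwrite("pics/"+sys.argv[1],p[:,:,::-1]);X=cloud(p,d,ci)
np.savez("pics/last.npz",p=p,d=d,**ci)
E
python3 look.py w5.png
```

```text
6.825 [ 0.52077853 -0.06894688  0.01377028] [-0.82538292  0.84508869  5.91370767] [0.16996536 0.01605848 0.01619202] 0.24318594736770896
```

View pics/w5.png

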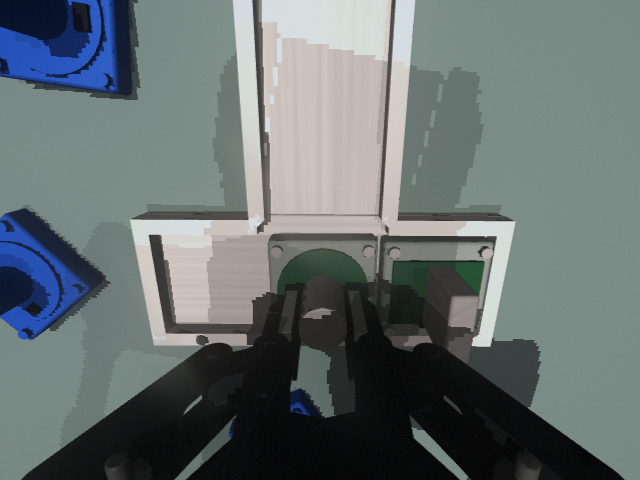

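Picture w5: the round carrier (plate edges u≈270 to 376) lines up with the lane walls (u≈262 to 383). Sliding into the lane in stages.

Request:
{"name": "move_arm", "arguments": {"deltas": [[[0, 0, 0], [0.06, 0.001, 0], 1], [[0, 0, 0], [0.14, 0.003, 0], 1], [[0, 0, 0], [0.2, 0.005, 0], 1], [[0, 0, 0], [0.25, 0.006, 0], 1], [[0, 0, 0], [0.3, 0.008, 0], 1], [[0, 0, 0], [0.3, 0.008, 0], 1]]}}

```text
time: 7.62
tool_pos: [0.5511, -0.0683, 0.0138]
tcp_rot: [3.141, 0.047, 0.001]
wrist_force: [-0.4, -1.0, 4.8]
width: 0.242
```

Request:
{"name": "move_arm", "arguments": {"deltas": [[[0, 0, 0], [0.06, 0.001, 0], 1], [[0, 0, 0], [0.14, 0.003, 0], 1], [[0, 0, 0], [0.2, 0.005, 0], 1], [[0, 0, 0], [0.25, 0.006, 0], 1], [[0, 0, 0], [0.3, 0.008, 0], 1], [[0, 0, 0], [0.3, 0.008, 0], 1]]}}

```text
time: 8.38
tool_pos: [0.581, -0.0674, 0.0138]
tcp_rot: [3.141, 0.047, 0.001]
wrist_force: [0.4, -0.0, 5.7]
width: 0.236
```

```bash
python3 look.py w6.png; python3 - <<'E'
from h import *
f=np.load("pics/last.npz");ci={k:f[k] for k in"KRt"};p=f["p"];X=cloud(p,f["d"],ci)
m=(p[...,0]>150)&(p[...,1]>120)&(p[...,2]<110)&(p[...,0].astype(int)-p[...,2]>60)
q=X[m&(f["d"]>0)];print("brass",m.sum(),np.percentile(q,[2,50,98],axis=0))
E
```

```text
8.375 [ 0.58104286 -0.06738197  0.01378379] [ 0.37453295 -0.01772812  5.69714606] [ 0.06920153 -0.0526715  -0.00834794] 0.23648449997779677
brass 966 [[ 0.67112674 -0.08072057  0.01812651]
 [ 0.67383438 -0.06462753  0.01941089]
 [ 0.67645536 -0.04871296  0.02076308]]
```

View pics/w6.png

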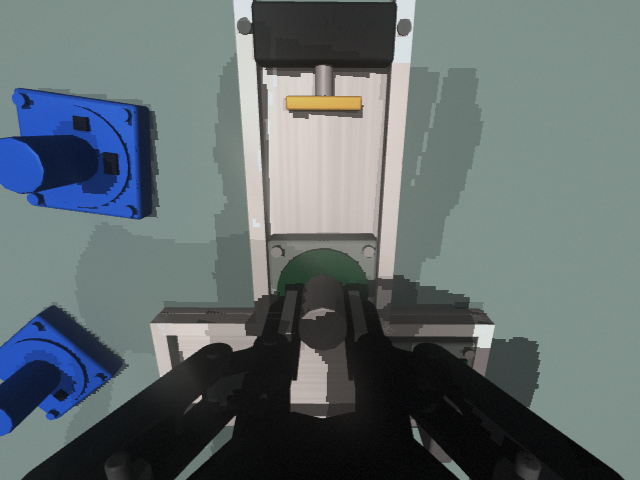

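The carrier is in the lane and straight; brass face at (323,102), about x = 0.6715, so contact is expected at tool x ≈ 0.643.

Request:
{"name": "move_arm", "arguments": {"deltas": [[[0, 0, 0], [0.08, 0.002, 0], 1], [[0, 0, 0], [0.18, 0.005, 0], 1], [[0, 0, 0], [0.28, 0.007, 0], 1], [[0, 0, 0], [0.38, 0.01, 0], 1], [[0, 0, 0], [0.46, 0.012, 0], 1], [[0, 0, 0], [0.51, 0.013, 0], 1], [[0, 0, 0], [0.53, 0.014, 0], 1], [[0, 0, 0], [0.54, 0.014, 0], 1], [[0, 0, 0], [0.55, 0.014, 0], 1], [[0, 0, 0], [0.55, 0.014, 0], 1]]}}

```text
time: 9.68
tool_pos: [0.6352, -0.0659, 0.0138]
tcp_rot: [3.141, 0.047, -0.001]
wrist_force: [-0.5, 1.0, 6.0]
width: 0.241
```

Request:
{"name": "move_arm", "arguments": {"deltas": [[[0, 0, 0], [0.01, 0, 0], 1], [[0, 0, 0], [0.02, 0.001, 0], 1], [[0, 0, 0], [0.03, 0.001, 0], 1], [[0, 0, 0], [0.03, 0.001, 0], 1]]}}

```text
time: 10.18
tool_pos: [0.6382, -0.0659, 0.0138]
tcp_rot: [3.141, 0.046, -0.001]
wrist_force: [-2.2, -0.4, 7.2]
width: 0.24
```

Request:
{"name": "move_arm", "arguments": {"deltas": [[[0, 0, 0], [0.005, 0, 0], 1], [[0, 0, 0], [0.01, 0, 0], 1], [[0, 0, 0], [0.01, 0, 0], 1]]}}

```text
time: 10.55
tool_pos: [0.6391, -0.0658, 0.0138]
tcp_rot: [3.141, 0.047, -0.001]
wrist_force: [-1.2, -0.2, 7.3]
width: 0.24
```

Request:
{"name": "move_arm", "arguments": {"deltas": [[[0, 0, 0], [0.005, 0, 0], 1], [[0, 0, 0], [0.01, 0, 0], 1], [[0, 0, 0], [0.01, 0, 0], 1]]}}

```text
time: 10.92
tool_pos: [0.6401, -0.0658, 0.0138]
tcp_rot: [3.141, 0.047, -0.001]
wrist_force: [-2.0, 0.2, 7.1]
width: 0.24
```

Request:
{"name": "move_arm", "arguments": {"deltas": [[[0, 0, 0], [0.005, 0, 0], 1], [[0, 0, 0], [0.01, 0, 0], 1], [[0, 0, 0], [0.01, 0, 0], 1]]}}

```text
time: 11.3
tool_pos: [0.6411, -0.0658, 0.0138]
tcp_rot: [3.141, 0.046, -0.001]
wrist_force: [-1.9, 1.0, 7.3]
width: 0.243
```

Request:
{"name": "move_arm", "arguments": {"deltas": [[[0, 0, 0], [0.005, 0, 0], 1], [[0, 0, 0], [0.01, 0, 0], 1], [[0, 0, 0], [0.01, 0, 0], 1]]}}

```text
time: 11.68
tool_pos: [0.6419, -0.0658, 0.0138]
tcp_rot: [3.141, 0.047, -0.002]
wrist_force: [-2.1, -0.7, 7.0]
width: 0.242
```

Request:
{"name": "move_arm", "arguments": {"deltas": [[[0, 0, 0], [0.005, 0, 0], 1], [[0, 0, 0], [0.005, 0, 0], 1]]}}

```text
time: 11.92
tool_pos: [0.6419, -0.0658, 0.0138]
tcp_rot: [3.141, 0.047, -0.004]
wrist_force: [-3.5, -0.2, 8.4]
width: 0.24
```

Request:
{"name": "move_arm", "arguments": {"deltas": [[[0, 0, 0], [0.005, 0, 0], 1], [[0, 0, 0], [0.005, 0, 0], 1]]}}

```text
time: 12.18
tool_pos: [0.6419, -0.0658, 0.0138]
tcp_rot: [3.141, 0.047, -0.005]
wrist_force: [-4.7, 0.1, 9.7]
width: 0.239
```

Request:
{"name": "move_arm", "arguments": {"deltas": [[[0, 0, 0], [0.005, 0, 0], 1], [[0, 0, 0], [0.005, 0, 0], 1]]}}

```text
time: 12.42
tool_pos: [0.6419, -0.0658, 0.0138]
tcp_rot: [3.141, 0.047, -0.007]
wrist_force: [-5.6, 0.3, 10.0]
width: 0.239
```

Contact felt at tool x = 0.642. Building up force gently.

Request:
{"name": "move_arm", "arguments": {"deltas": [[[0, 0, 0], [0.01, 0, 0], 1], [[0, 0, 0], [0.015, 0, 0], 1], [[0, 0, 0], [0.015, 0, 0], 1]]}}

```text
time: 12.8
tool_pos: [0.6419, -0.0657, 0.0138]
tcp_rot: [-3.141, -0.047, 0.011]
wrist_force: [-10.5, 0.2, 14.4]
width: 0.246
```

Request:
{"name": "move_arm", "arguments": {"deltas": [[[0, 0, 0], [0.01, 0, 0], 1], [[0, 0, 0], [0.01, 0, 0], 1]]}}

```text
time: 13.05
tool_pos: [0.642, -0.0657, 0.0138]
tcp_rot: [-3.141, -0.047, 0.015]
wrist_force: [-12.7, -0.6, 16.5]
width: 0.24
```

Request:
{"name": "move_arm", "arguments": {"deltas": [[[0, 0, 0], [0.003, 0, 0], 1], [[0, 0, 0], [0.003, 0, 0], 1], [[0, 0, 0], [0.003, 0, 0], 1], [[0, 0, 0], [0.003, 0, 0], 1], [[0, 0, 0], [0.003, 0, 0], 1]]}}

```text
time: 13.68
tool_pos: [0.642, -0.0658, 0.0138]
tcp_rot: [-3.141, -0.047, 0.015]
wrist_force: [-13.3, -0.2, 17.2]
width: 0.243
```

Request:
{"name": "move_arm", "arguments": {"deltas": [[[0, 0, 0], [-0.01, 0, 0], 1], [[0, 0, 0], [-0.02, 0, 0], 1], [[0, 0, 0], [-0.03, 0, 0], 1], [[0, 0, 0], [-0.035, 0, 0], 1], [[0, 0, 0], [-0.035, 0, 0], 1]]}}

```text
time: 14.3
tool_pos: [0.642, -0.0658, 0.0138]
tcp_rot: [3.141, 0.046, -0.004]
wrist_force: [-4.5, -0.1, 8.5]
width: 0.242
```

Request:
{"name": "move_arm", "arguments": {"deltas": [[[0, 0, 0], [-0.035, 0, 0], 0], [[0, 0, 0], [-0.035, 0, 0], 0], [[0, 0, 0], [-0.035, 0, 0], 0], [[0, 0, 0], [-0.035, 0, 0.3], 0], [[0, 0, 0], [-0.035, 0, 0.8], 0], [[0, 0, 0], [-0.035, 0, 0.9], 0], [[0, 0, 0], [-0.035, 0, 0.9], 0]]}}

```text
time: 15.18
tool_pos: [0.6407, -0.0655, 0.1045]
tcp_rot: [3.141, 0.046, 0.003]
wrist_force: [-0.4, -0.6, -0.1]
width: 0.503
```

Request:
{"name": "move_arm", "arguments": {"deltas": [[[0, 0, 0], [-0.4, -0.25, 0], 0], [[0, 0, 0], [-0.9, -0.55, 0], 0], [[0, 0, 0], [-1, -0.62, 0], 0], [[0, 0, 0], [-1, -0.62, 0], 0]]}}

```text
time: 15.68
tool_pos: [0.5387, -0.1275, 0.1022]
tcp_rot: [-3.14, -0.044, 0.003]
wrist_force: [0.0, 0.5, 0.4]
width: 0.502
```

```bash
python3 look.py w7.png; python3 - <<'E'
from h import *
f=np.load("pics/last.npz");ci={k:f[k] for k in"KRt"};X=cloud(f["p"],f["d"],ci);d=f["d"]
for n,c in {"bar":(.5228,-.1277),"knob":(.6425,-.066)}.items():
    m=(d>0)&(abs(X[...,0]-c[0])<.025)&(abs(X[...,1]-c[1])<.02)&(X[...,2]>.053)&(X[...,2]<.062)
    if m.sum()>20:
        print(n,m.sum(),cv2.minAreaRect((X[m][:,:2]*1000).astype(np.float32)),np.median(X[m][:,2]))
E
```

```text
15.675 [ 0.53873205 -0.12745161  0.10222324] [0.01248399 0.526359   0.3894697 ] [-0.04130283 -0.01584951 -0.02895367] 0.5022416032750221
bar 795 ((522.9135131835938, -127.79904174804688), (33.831153869628906, 11.96861457824707), 2.0121874809265137) 0.05755477144860446
knob 1226 ((642.4385375976562, -65.91468811035156), (21.140233993530273, 20.9656982421875), 46.89840316772461) 0.05751566986554094
```

View pics/w7.png

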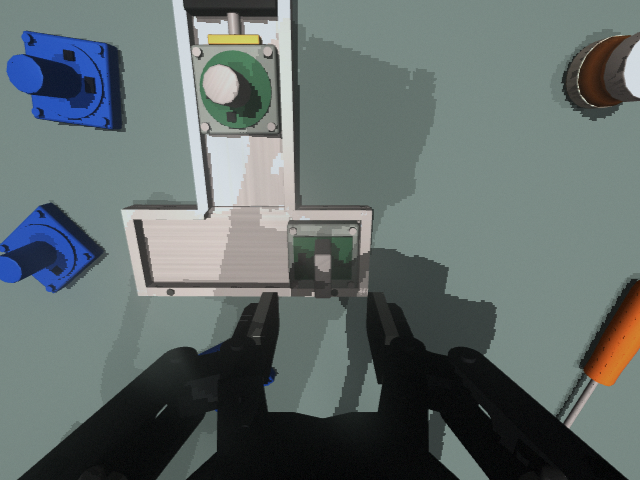

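Round carrier is home against the brass (knob at 0.6424, −0.0659); bar at (0.5229, −0.1278), yaw 2°. Descending onto the bar.

Request:
{"name": "move_arm", "arguments": {"deltas": [[[0, 0, 0], [-0.158, -0.003, 0], 0], [[0, 0, 0], [-0.158, -0.003, -0.3], 0], [[0, 0, 0], [-0.158, -0.003, -0.6], 0], [[0, 0, 0], [-0.158, -0.003, -0.8], 0], [[0, 0, 0], [-0.158, -0.003, -0.885], 0], [[0, 0, 0], [-0.158, -0.003, -0.885], 0], [[0, 0, 0], [-0.158, -0.003, -0.885], 0]]}}

```text
time: 16.6
tool_pos: [0.5251, -0.1278, 0.0161]
tcp_rot: [3.141, 0.047, 0.003]
wrist_force: [-0.2, -0.5, 0.3]
width: 0.502
```

Request:
{"name": "move_arm", "arguments": {"deltas": [[[0, 0, 0], [0, 0, 0], 1], [[0, 0, 0], [0, 0, 0], 1], [[0, 0, 0], [0, 0, 0], 1], [[0, 0, 0], [0, 0, 0], 1], [[0, 0, 0], [0, 0, 0], 1]], "grip_force": 40}}

```text
time: 17.23
tool_pos: [0.5249, -0.1279, 0.016]
tcp_rot: [3.141, 0.046, 0.003]
wrist_force: [0.6, -0.3, 6.0]
width: 0.128
```

Request:
{"name": "move_arm", "arguments": {"deltas": [[[0, 0, 0], [0, 0.06, 0.005], 1], [[0, 0, 0], [-0.002, 0.18, 0.005], 1], [[0, 0, 0], [-0.006, 0.3, 0.005], 1], [[0, 0, 0], [-0.01, 0.42, 0.005], 1], [[0, 0, 0], [-0.012, 0.5, 0.005], 1], [[0, 0, 0], [-0.013, 0.55, 0.005], 1], [[0, 0, 0], [-0.014, 0.58, 0.005], 1], [[0, 0, 0], [-0.015, 0.59, 0.005], 1], [[0, 0, 0], [-0.015, 0.59, 0.005], 1]]}}

```text
time: 18.35
tool_pos: [0.523, -0.0678, 0.016]
tcp_rot: [3.141, 0.048, 0.001]
wrist_force: [-0.2, -0.7, 5.3]
width: 0.132
```

```bash
python3 look.py w8.png
```

```text
18.35 [ 0.52302311 -0.06777959  0.01602167] [-0.20470966 -0.7123754   5.30757989] [-0.16075118 -0.04397822  0.03720383] 0.132216287111966
```

View pics/w8.png

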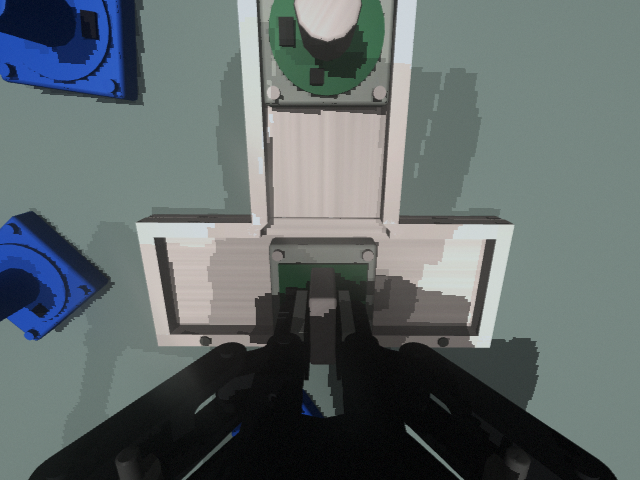

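Square carrier (270 to 376) is about 0.7 mm left of the mouth's middle (264 to 385); correcting and entering.

Request:
{"name": "move_arm", "arguments": {"deltas": [[[0, 0, 0], [0, -0.007, 0], 1], [[0, 0, 0], [0.06, -0.006, 0], 1], [[0, 0, 0], [0.12, -0.005, 0], 1], [[0, 0, 0], [0.18, -0.003, 0], 1], [[0, 0, 0], [0.24, -0.001, 0], 1], [[0, 0, 0], [0.28, 0, 0], 1], [[0, 0, 0], [0.3, 0, 0], 1], [[0, 0, 0], [0.3, 0, 0], 1]]}}

```text
time: 19.4
tool_pos: [0.5527, -0.0676, 0.016]
tcp_rot: [-3.141, -0.047, 0.0]
wrist_force: [-1.3, 0.2, 7.0]
width: 0.129
```

Request:
{"name": "move_arm", "arguments": {"deltas": [[[0, 0, 0], [0.06, 0.001, 0], 1], [[0, 0, 0], [0.12, 0.003, 0], 1], [[0, 0, 0], [0.18, 0.005, 0], 1], [[0, 0, 0], [0.23, 0.006, 0], 1], [[0, 0, 0], [0.26, 0.007, 0], 1], [[0, 0, 0], [0.28, 0.007, 0], 1], [[0, 0, 0], [0.28, 0.007, 0], 1]]}}

```text
time: 20.27
tool_pos: [0.5806, -0.0668, 0.016]
tcp_rot: [-3.141, -0.047, 0.0]
wrist_force: [-0.7, 0.3, 6.8]
width: 0.129
```

Request:
{"name": "move_arm", "arguments": {"deltas": [[[0, 0, 0], [0.01, 0, 0], 1], [[0, 0, 0], [0.02, 0, 0], 1], [[0, 0, 0], [0.03, 0.001, 0], 1], [[0, 0, 0], [0.04, 0.001, 0], 1], [[0, 0, 0], [0.04, 0.001, 0], 1]]}}

```text
time: 20.9
tool_pos: [0.5843, -0.0667, 0.016]
tcp_rot: [-3.141, -0.047, 0.001]
wrist_force: [-1.4, -0.4, 6.6]
width: 0.127
```

Request:
{"name": "move_arm", "arguments": {"deltas": [[[0, 0, 0], [0.005, 0, 0], 1], [[0, 0, 0], [0.01, 0, 0], 1], [[0, 0, 0], [0.01, 0, 0], 1]]}}

```text
time: 21.28
tool_pos: [0.5852, -0.0667, 0.0161]
tcp_rot: [-3.141, -0.047, 0.001]
wrist_force: [-2.5, 0.2, 8.1]
width: 0.13
```

Request:
{"name": "move_arm", "arguments": {"deltas": [[[0, 0, 0], [0.005, 0, 0], 1], [[0, 0, 0], [0.01, 0, 0], 1], [[0, 0, 0], [0.01, 0, 0], 1]]}}

```text
time: 21.65
tool_pos: [0.5862, -0.0667, 0.0161]
tcp_rot: [-3.141, -0.047, 0.001]
wrist_force: [-1.7, -0.4, 7.9]
width: 0.13
```

Request:
{"name": "move_arm", "arguments": {"deltas": [[[0, 0, 0], [0.005, 0, 0], 1], [[0, 0, 0], [0.01, 0, 0], 1], [[0, 0, 0], [0.01, 0, 0], 1]]}}

```text
time: 22.02
tool_pos: [0.5872, -0.0667, 0.016]
tcp_rot: [-3.141, -0.047, 0.001]
wrist_force: [-1.5, 0.1, 7.7]
width: 0.129
```

Request:
{"name": "move_arm", "arguments": {"deltas": [[[0, 0, 0], [0.005, 0, 0], 1], [[0, 0, 0], [0.01, 0, 0], 1], [[0, 0, 0], [0.01, 0, 0], 1]]}}

```text
time: 22.4
tool_pos: [0.5882, -0.0667, 0.016]
tcp_rot: [-3.141, -0.047, 0.001]
wrist_force: [-1.2, 0.5, 7.0]
width: 0.127
```

Request:
{"name": "move_arm", "arguments": {"deltas": [[[0, 0, 0], [0.005, 0, 0], 1], [[0, 0, 0], [0.005, 0, 0], 1]]}}

```text
time: 22.65
tool_pos: [0.5887, -0.0667, 0.0161]
tcp_rot: [-3.141, -0.047, 0.001]
wrist_force: [-2.3, -0.1, 6.2]
width: 0.127
```

Request:
{"name": "move_arm", "arguments": {"deltas": [[[0, 0, 0], [0.005, 0, 0], 1], [[0, 0, 0], [0.005, 0, 0], 1]]}}

```text
time: 22.9
tool_pos: [0.589, -0.0666, 0.0161]
tcp_rot: [-3.141, -0.047, 0.002]
wrist_force: [-2.8, 0.7, 7.9]
width: 0.132
```

Request:
{"name": "move_arm", "arguments": {"deltas": [[[0, 0, 0], [0.005, 0, 0], 1], [[0, 0, 0], [0.01, 0, 0], 1], [[0, 0, 0], [0.01, 0, 0], 1]]}}

```text
time: 23.28
tool_pos: [0.589, -0.0667, 0.0161]
tcp_rot: [-3.141, -0.047, 0.005]
wrist_force: [-5.2, -0.7, 10.4]
width: 0.128
```

Request:
{"name": "move_arm", "arguments": {"deltas": [[[0, 0, 0], [0.005, 0, 0], 1], [[0, 0, 0], [0.01, 0, 0], 1], [[0, 0, 0], [0.01, 0, 0], 1]]}}

```text
time: 23.65
tool_pos: [0.5891, -0.0667, 0.0161]
tcp_rot: [-3.14, -0.048, 0.008]
wrist_force: [-7.5, -0.3, 12.8]
width: 0.133
```

Request:
{"name": "move_arm", "arguments": {"deltas": [[[0, 0, 0], [0.01, 0, 0], 1], [[0, 0, 0], [0.02, 0, 0], 1], [[0, 0, 0], [0.02, 0, 0], 1]]}}

```text
time: 24.02
tool_pos: [0.5891, -0.0667, 0.0162]
tcp_rot: [-3.14, -0.048, 0.014]
wrist_force: [-12.8, -0.2, 19.7]
width: 0.13
```

Request:
{"name": "move_arm", "arguments": {"deltas": [[[0, 0, 0], [0.005, 0, 0], 1], [[0, 0, 0], [0.008, 0, 0], 1], [[0, 0, 0], [0.008, 0, 0], 1], [[0, 0, 0], [0.008, 0, 0], 1], [[0, 0, 0], [0.008, 0, 0], 1], [[0, 0, 0], [0.008, 0, 0], 1], [[0, 0, 0], [0.008, 0, 0], 1]]}}

```text
time: 24.9
tool_pos: [0.5891, -0.0666, 0.0162]
tcp_rot: [-3.14, -0.048, 0.016]
wrist_force: [-15.2, 0.3, 19.4]
width: 0.131
```

Held. Backing off, releasing, rising.

Request:
{"name": "move_arm", "arguments": {"deltas": [[[0, 0, 0], [-0.01, 0, 0], 1], [[0, 0, 0], [-0.02, 0, 0], 1], [[0, 0, 0], [-0.03, 0, 0], 1], [[0, 0, 0], [-0.04, 0, 0], 1], [[0, 0, 0], [-0.045, 0, 0], 1], [[0, 0, 0], [-0.045, 0, 0], 0], [[0, 0, 0], [-0.045, 0, 0], 0], [[0, 0, 0], [-0.045, 0, 0], 0], [[0, 0, 0], [-0.045, 0, 0.3], 0], [[0, 0, 0], [-0.045, 0, 0.8], 0], [[0, 0, 0], [-0.045, 0, 1], 0], [[0, 0, 0], [-0.045, 0, 1], 0]]}}

```text
time: 26.4
tool_pos: [0.5913, -0.0681, 0.1173]
tcp_rot: [3.141, 0.046, 0.006]
wrist_force: [0.6, 0.3, -0.5]
width: 0.499
```

Request:
{"name": "move_arm", "arguments": {"deltas": [[[0, 0, 0], [-0.4, 0, 0.1], 0], [[0, 0, 0], [-0.8, 0, 0.3], 0], [[0, 0, 0], [-0.8, 0, 0.3], 0], [[0, 0, 0], [-0.8, 0, 0.3], 0]]}}

```text
time: 26.9
tool_pos: [0.5095, -0.0678, 0.1441]
tcp_rot: [-3.141, -0.046, 0.002]
wrist_force: [1.0, -0.1, -0.2]
width: 0.502
```

```bash
python3 look.py w9.png; python3 - <<'E'
from h import *
f=np.load("pics/last.npz");ci={k:f[k] for k in"KRt"};X=cloud(f["p"],f["d"],ci);d=f["d"]
O=np.array([.5214,-.0688])
for n,c in {"bar":(.587,-.0672),"knob":(.6425,-.066)}.items():
    m=(d>0)&(abs(X[...,0]-c[0])<.022)&(abs(X[...,1]-c[1])<.018)&(X[...,2]>.053)&(X[...,2]<.062)
    r=cv2.minAreaRect((X[m][:,:2]*1000).astype(np.float32));e=np.array(r[0])/1000-O
    print(n,m.sum(),r,np.median(X[m][:,2]),"tray xy",e@[1,.026],e@[-.026,1])
E
```

```text
26.9 [ 0.50949059 -0.06775793  0.14412199] [ 0.9502176  -0.07655855 -0.2241738 ] [ 0.02444324  0.0098999  -0.0257892 ] 0.502080832359076
bar 802 ((586.2854614257812, -66.46410369873047), (33.256752014160156, 11.67806339263916), 2.3010308742523193) 0.05755447083066946 tray xy 0.06494619472961423 0.0006488743041992155
knob 925 ((642.3344116210938, -65.57504272460938), (21.25518798828125, 21.239395141601562), 47.511043548583984) 0.05754452708398812 tray xy 0.12101826051025391 8.066257324219027e-05
```

View pics/w9.png

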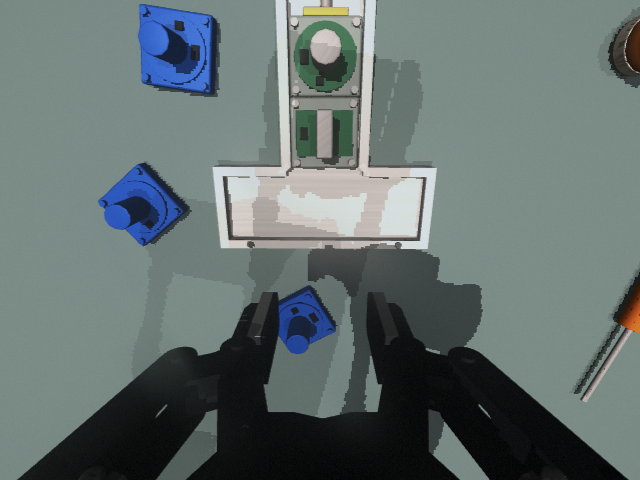

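Both carriers are home: knob at (325,47), bar at (325,133). Their centres are 56.06 mm apart and they lie flat, with the gripper clear. Handing in.

```bash
python3 -c "
from workcell import order;print(order.finish_job())"
```

```text
the job is handed in; nothing more can be done
None
```

Both carriers are home in the dead-end lane, released and with the gripper clear, and I handed the job in at about 27 s of the 67 s allowed. The hand-in reports no verdict.

- **Round carrier:** it met the brass at tool x ≈ 0.642 m. I pressed it for about 0.7 s with 13 N at the wrist, which I put at about 9 N on the stop after floor friction.
- **Rectangular carrier:** I slid it up behind and held both on the stop for about 0.9 s with 13 to 15 N at the wrist, roughly 10 N between the carriers.
- **Last checks (wrist depth camera):**

| Carrier | Tray x | Tray y | Grip top height |
|---|---|---|---|
| Round | 121.0 mm | 0.1 mm | 57.5 mm |
| Rectangular | 64.9 mm | 0.6 mm | 57.5 mm |

Their centres are 56.1 mm apart, so they are touching, and the grip heights show both flat on the lane floor. I worked away from the spool, screwdriver and jar, but did not re-measure their positions at the end.

**What went wrong or disagreed:**
- **First grasp missed:** the real fingertips stood about 22 mm above the reported TCP. The fingers shut on top of the knob with about 10 N, and nothing moved. I reopened, went lower and gripped it normally.
- **Force on the stop:** the wrist also showed 5 to 20 N vertically while a carrier was held. The stop forces above are therefore estimates less friction, not direct measurements.

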